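Set up the menu stand

TASK

Set up the white menu stand for the guests: fold its hinged back panel up and over until it leans about 20 degrees back past upright (about 110 degrees from folded flat). Then take the straight-topped board out of the rack and stand it on its foot in the stand's gutter, between the two end blocks, leaning back against the panel, and let go. Leave the arched board in the rack and do not disturb the glasses, the flower vase or the candle.

Things in the scene. Friction and masses are not known exactly. Their poses are not given: they have to be found in the camera images.
- stand: White-painted wooden menu stand, fixed. Base 150 (x) x 190 (y) x 16 mm; origin at the centre of its underside; front faces its -x. A gutter runs along y: 24 mm wide (x -2 to +22 mm), 160 mm long, floor 16 mm above the table, a small block closing each end; a 12 mm lip in front of it, the hinge strip behind; lip, strip and blocks reach 32 mm above the table.
- gutter (a point): Middle of the gutter's floor: 10 mm behind the stand's origin (+x), 16 mm above the table.
- hinge (a point): Middle of the panel's hinge axis, which runs along the stand's y: 30 mm behind the stand's origin, 36 mm above the table.
- panel (a joint): Angle (rad) of the stand's stiff back panel, 160 mm wide, 115 mm from hinge to free edge, 10 mm thick. 0 = folded flat forwards over the gutter, free edge to the stand's -x; 1.57 = upright; 1.92 = leaning 20 degrees back past upright; stop 2.6. Starts at 0.6 to 1.0. Stays where left; moves under about 3 to 5 N at its free edge. Its underside when folded becomes its front face.
- panel_edge (a point): Middle of the panel's free edge, on the face that becomes the front face, 115 mm from the hinge axis.
- menu_board: Straight-topped (rectangular) loose plywood board, 120 mm wide (its y) x 190 mm high (its z) x 10 mm thick (its x), about 150 g; origin at the centre of its foot. It starts upright in one of the rack's two slots, standing 12 mm above the table.
- menu_top (a point): Centre of the top edge of the straight-topped board, 190 mm above its foot.
- rack: White-painted wooden rack, fixed to the table, 170 (x) x 160 (y) mm; origin at the centre of its underside. Two slots along its y, centred at x = -36 and +36 mm, 14 mm wide, floor 12 mm and rim 40 mm above the table. Each holds a board; which board is in which slot varies.
- arch_board: Arched (round-topped) loose plywood board of the same width, height and thickness, in the rack's other slot; leave it there. Origin at the centre of its foot.
- tumbler1: Purple tumbler, 70 mm across, 100 mm high, between stand and rack; origin under its centre.
- tumbler2: Purple tumbler of the same size, behind them.
- vase: Glass bud vase with white flowers, 72 mm across, about 205 mm high; origin under its centre.
- tealight: Candle in a glass, 58 mm across, 60 mm high, in front between stand and rack; origin under its centre.
Things that resemble listed ones, but are neither listed nor needed, are in the scene too. Leave any purple look-alike of the stand alone. Leave any yellow look-alike of the menu_board alone.

How it is judged:
By the outcome, as a careful person would: the job done as asked, in the order asked, and still so for the second after the job is handed in, with the robot touching nothing.
It also fails if it takes over 72 s, if anything falls off the work surface, if the arm or the gripper's body presses on something with over 40 N, if the wrist force passes 120 N, or if a joint passes its speed limit or range.

ROBOT

A 6-joint arm with a two-finger parallel gripper is mounted at the origin on the work surface. World frame = base frame: x ahead of the robot, y to its left, z up, the work surface at z = 0. Lengths are in mm, angles in rad, forces in N, time in s.
With the tool pointing down it reaches from about 275 to 750 mm from the base axis. Payload 10.2 kg.
Tool frame: the origin (TCP) lies between the finger pads; the fingertips stand 11 mm ahead of it and the grasp point (between the pads) lies 8 mm behind it (robot.tcp_to_tips is the distance from the TCP to the fingertips, in mm); z points along the fingers, y is the line along which they close (so a half turn about z gives the same grasp; the last joint's range is limited). The gripper opens to 88 mm and grips with 3 to 60 N. Pads are 18 mm wide; open, the fingers measure 123 mm over their backs; the gripper's body (75 mm by 187 mm) begins 45 mm behind the grasp point.
Start: joints at [1.125, 0.313, 1.498, -0, 1.331, -0.223], TCP at [116.017, 512.027, 249.72] pointing down, gripper open.
Joint ranges: [-2.94, 2.94], [-0.97, 2.17], [0.19, 2.56], [-1.23, 4.37], [0.02, 3.11], [-2.88, 2.88]. Speed limits (rad/s): [2.39, 2.39, 3.01, 3.14, 3.14, 3.14].

INTERFACE

Orientations are given as a unit quaternion [w, x, y, z].
In Python, from workcell import robot gives the robot as it stands.
- The arm moves only by the tool move_arm, never from a script. Its argument "rows" is a list of rows, each a list of 3 entries, a list of its own where there are three numbers: the shift along the tool's x, y, z in cm, then the turn, a rotation vector about the tool's x, y, z in degrees, then the gripper's target within -1 to 1 (shut at 1, half-way at 0, fully open at -1). In form: [[[tx, ty, tz], [rx, ry, rz], hand], ...]. A call has 1 to 5 rows; each row is the pose to reach, as a shift and turn from the pose commanded when the call began, along the tool's axes at that moment; what a row does not reach only later rows make up. A row lasts 1/10 s, in which the tool goes at most 50 mm and 8.59 degrees, less where a joint would pass 70% of its speed; a pose out of reach is approached as far as the arm can. A call with a gripper value outside its range is refused whole. The fingers move at their own pace and stop on an object; "force" is the grip in N (left out, the last holds). Time passes only in rows, so rows that repeat a pose let the fingers close. It gives the time, the measured TCP pose, the force, the opening and the grip force at its end, in the units of the state.
- robot.get_obs(): the state, without advancing time (a new reading comes with each control period).
- robot.capture(name): name is "scene" or "top" or "wrist"; returns (picture, depth): 400x640x3 uint8, blue, green, red; 400x640 float32, mm along the optical axis (not along the pixel's ray), 0 where there is no reading.
- robot.camera_model(name): a dict with "intrinsics" (3x3 intrinsics, pixels), "world_to_cam" (4x4, takes a point from world to camera coordinates); the wrist camera has in their place "T_tool_cam" (4x4, takes a point from camera to tool coordinates, whose origin is the TCP and whose axes are the flange's). Camera axes: x right, y up, looking along -z (the intrinsics and any distortion apply to the point x, -y, -z); pixel columns grow to the right and rows downward; lengths in mm; the calibration is good to about 2 mm. A picture is of the moment at which its call begins: read the wrist's pose just before it. camera_model takes no time and is no camera call.
- robot.sign_off(): hands the job in; it is judged then, once.
The state is a dict: "t": time; "q": joint angles; "qvel": joint speeds; "joint_efforts": joint torques, N m; "ee_pos": TCP position; "tool_rot": TCP orientation; "ft_force": force on the tool from outside, world axes, zero at the start; "moment": the same for the moment, N m; "finger_gap": finger opening in mm; "finger_force": force on a finger pad.
Only numpy, scipy, OpenCV 4.12 (cv2) and the standard library are available. Lean on these libraries where they do the work, as an engineer would, in place of code of your own. Each camera call takes 0.05 s, during which the arm holds its last target. There are 200 camera calls.

## Working session

There is one attempt and no reset: what is moved stays moved. The work goes in short steps, Python scripts to look and compute and a tool call to move; the robot and the scene stay as the last step left them, time stands still between calls to the robot, and variables do not carry over. Pictures are saved under pics/ and viewed, at most 10 in all, crops included, and the job is handed in when it is done.

Besides the shell and the picture viewer there is one more tool, called after "Request:" as name(argument=value, ...) on one line, values as JSON. move_arm: Moves the arm, as the interface text tells. Its arguments: {"type":"object","properties":{"rows":{"type":"array","items":{"type":"array"}},"force":{"type":"number"}},"required":["rows"]}

```bash
ls; mkdir -p pics; python3 - <<'E'
from workcell import robot
import cv2,numpy as np
for n in("scene","top"):
    p,d=robot.capture(n); cv2.imwrite(f"pics/{n}0.png",p); np.save(f"pics/{n}0.npy",d)
    m=robot.camera_model(n); print(n,{k:np.round(v,3).tolist() if not isinstance(v,str) else v for k,v in m.items()})
o=robot.get_obs(); print({k:np.round(v,3).tolist() for k,v in o.items()})
print(robot.camera_model("wrist"))
E
```

```text
pics
scene {'intrinsics': [[441.571, 0.0, 313.948], [0.0, 441.571, 193.562], [0.0, 0.0, 1.0]], 'world_to_cam': [[0.991, 0.135, -0.013, -545.056], [-0.095, 0.754, 0.65, -9.227], [0.097, -0.643, 0.759, -1266.123], [0.0, 0.0, 0.0, 1.0]]}
top {'intrinsics': [[396.046, 0.0, 311.098], [0.0, 396.046, 209.165], [0.0, 0.0, 1.0]], 'world_to_cam': [[-0.05, -0.999, -0.003, 8.445], [0.977, -0.049, 0.209, -569.799], [-0.209, 0.007, 0.978, -1092.612], [0.0, 0.0, 0.0, 1.0]]}
{'t': 0.1, 'q': [1.125, 0.313, 1.498, -0.0, 1.331, -0.223], 'qvel': [-0.001, -0.001, -0.0, -0.001, 0.001, -0.001], 'joint_efforts': [0.004, -40.282, -25.265, 0.07, 0.034, -0.0], 'ee_pos': [115.901, 511.839, 249.245], 'tool_rot': [-0.0, 0.111, 0.994, -0.001], 'ft_force': [0.352, -0.635, 0.314], 'moment': [-0.028, -0.055, 0.05], 'finger_force': 0.0, 'finger_gap': 88.245}
{'intrinsics': array([[359.16380067,   0.        , 315.77241988],
       [  0.        , 359.16380067, 200.67471642],
       [  0.        ,   0.        ,   1.        ]]), 'T_tool_cam': array([[ 1.13526892e-03,  9.64583778e-01,  2.63774233e-01,
         6.78042503e+01],
       [ 9.99999318e-01, -1.16750598e-03, -3.45401962e-05,
        -7.73105789e-01],
       [ 2.74641081e-04,  2.63774092e-01, -9.64584446e-01,
        -1.34945217e+02],
       [ 0.00000000e+00,  0.00000000e+00,  0.00000000e+00,
         1.00000000e+00]])}
```

View pics/scene0.png

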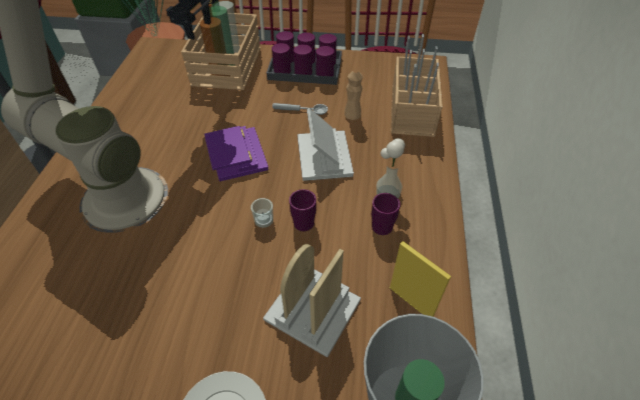

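View pics/top0.png

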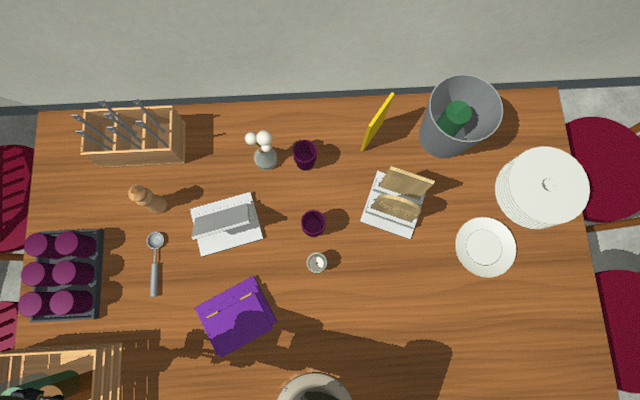

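The scene view shows the white stand near (325,150), with the rack and its boards at (313,300); the straight board is in the right-hand slot, farther from the robot. In the top view the stand is at (227,223), the rack at (395,203) with the straight board at (408,182), tumblers at (305,153) and (313,223), the candle at (317,262), and the vase at (265,150).

```bash
cat > h.py <<'E'
from workcell import robot
import cv2,numpy as np
def cloud(n,p,d,T=None):
    m=robot.camera_model(n);K=m["intrinsics"]
    v,u=np.mgrid[0:400,0:640]
    c=np.stack([(u-K[0,2])/K[0,0]*d,-(v-K[1,2])/K[1,1]*d,-d,np.ones_like(d)],-1)
    if T is None: T=np.linalg.inv(m["world_to_cam"])
    return (c@T.T)[...,:3]
E
python3 - <<'E'
from h import *
C={}
for n in("scene","top"):
    p=cv2.imread(f"pics/{n}0.png");d=np.load(f"pics/{n}0.npy");C[n]=(p,cloud(n,p,d),d,cv2.cvtColor(p,cv2.COLOR_BGR2HSV))
def box(n,u0,u1,v0,v1):
    p,c,d,h=C[n];s=np.s_[v0:v1,u0:u1];k=d[s]>0
    return c[s][k],h[s][k]
def rect(P,t):
    P=P.astype(np.float32); r=cv2.minAreaRect(P[:,:2]);print(t,len(P),np.round(cv2.boxPoints(r)).tolist(),np.round(r[1]),"ang",round(r[2],1))
for n,st,rk in(("top",(180,275,185,260),(355,440,155,245)),("scene",(285,365,95,190),(255,365,240,355))):
    P,H=box(n,*st); w=(H[:,1]<60)&(H[:,2]>100)
    B=P[w]
    rect(B[(B[:,2]>8)&(B[:,2]<22)],n+" base"); rect(B[(B[:,2]>45)],n+" panel")
    Q=B[B[:,2]>60]; c=Q.mean(0);e=np.linalg.svd(Q-c,full_matrices=False)[2]; print("panel c",c.round(1),"normal",e[2].round(3),"zmax",np.percentile(Q[:,2],[50,95,99]).round())
    T=Q[Q[:,2]>np.percentile(Q[:,2],92)];print("top",T.mean(0).round())
    P,H=box(n,*rk); w=(H[:,1]<60)&(H[:,2]>100)&(P[:,2]>6)&(P[:,2]<48);rect(P[w],n+" rack")
    R=P[P[:,2]>70]; rect(R,n+" boards"); 
    T=P[P[:,2]>188];rect(T,n+" tops"); print("z pct",np.percentile(R[:,2],[90,99]))
for t,b in(("tum1",(300,328,208,238)),("tum2",(292,318,138,170)),("vase",(243,280,128,170)),("candle",(305,330,250,275))):
    P,H=box("top",*b);P=P[P[:,2]>30];print(t,np.percentile(P,2,axis=0).round(),np.percentile(P,98,axis=0).round())
E
```

```text
Traceback (most recent call last):
cv2.error: OpenCV(4.12.0) /io/opencv/modules/imgproc/src/convhull.cpp:143: error: (-215:Assertion failed) total >= 0 && (depth == CV_32F || depth == CV_32S) in function 'convexHull'
```

```bash
cat > m.py <<'E'
from h import *
C={}
for n in("scene","top"):
    p=cv2.imread(f"pics/{n}0.png");d=np.load(f"pics/{n}0.npy");C[n]=(p,cloud(n,p,d),d,cv2.cvtColor(p,cv2.COLOR_BGR2HSV))
def box(n,u0,u1,v0,v1):
    p,c,d,h=C[n];s=np.s_[v0:v1,u0:u1];k=d[s]>0
    return c[s][k],h[s][k]
def rect(P,t):
    if len(P)<5: print(t,len(P));return
    P=np.ascontiguousarray(P[:,:2],np.float32); r=cv2.minAreaRect(P);print(t,len(P),np.round(cv2.boxPoints(r)).tolist(),np.round(r[1]),"c",np.round(r[0]),"ang",round(r[2],1))
for n,st,rk in(("top",(180,275,185,260),(355,440,155,245)),("scene",(285,365,95,190),(255,365,240,355))):
    P,H=box(n,*st); w=(H[:,1]<60)&(H[:,2]>90)
    B=P[w]; print(len(P),len(B),np.percentile(P,[5,50,95],axis=0).round().tolist())
    rect(B[(B[:,2]>8)&(B[:,2]<24)],n+" base"); rect(B[(B[:,2]>26)&(B[:,2]<36)],n+" strips");rect(B[(B[:,2]>45)],n+" panel")
    Q=B[B[:,2]>55]
    if len(Q)>9:
        c=Q.mean(0);e=np.linalg.svd(Q-c,full_matrices=False)[2]; print("panel c",c.round(1),"normal",e[2].round(3),"zmax",np.percentile(Q[:,2],[50,95,99]).round())
        T=Q[Q[:,2]>np.percentile(Q[:,2],92)];print("top",T.mean(0).round())
    P,H=box(n,*rk); w=(H[:,1]<60)&(H[:,2]>90)&(P[:,2]>6)&(P[:,2]<48);rect(P[w],n+" rack")
    R=P[P[:,2]>70]; rect(R,n+" boards"); 
    T=P[P[:,2]>190];rect(T,n+" tops"); print("z pct",np.percentile(R[:,2],[50,90,99]))
for t,b in(("tum1",(300,328,208,238)),("tum2",(292,318,138,170)),("vase",(243,280,128,170)),("candle",(305,330,250,275))):
    P,H=box("top",*b);P=P[P[:,2]>30];print(t,np.percentile(P,2,axis=0).round(),np.percentile(P,98,axis=0).round())
E
python3 m.py
```

```text
7091 3192 [[453.0, 107.0, -3.0], [544.0, 230.0, 3.0], [662.0, 367.0, 116.0]]
top base 1723 [[453.0, 311.0], [498.0, 127.0], [645.0, 163.0], [599.0, 347.0]] [151. 190.] c [549. 237.] ang 13.8
top strips 218 [[517.0, 323.0], [556.0, 147.0], [615.0, 160.0], [576.0, 336.0]] [ 60. 181.] c [566. 241.] ang 12.4
top panel 1171 [[487.0, 305.0], [526.0, 149.0], [602.0, 168.0], [564.0, 324.0]] [ 79. 161.] c [545. 236.] ang 13.8
panel c [537.3 234.   99.5] normal [0.723 0.174 0.668] zmax [102. 129. 131.]
top [512. 228. 130.]
top rack 1441 [[470.0, -310.0], [728.0, -428.0], [796.0, -280.0], [538.0, -162.0]] [163. 283.] c [ 633. -295.] ang 65.3
top boards 1556 [[521.0, -309.0], [598.0, -342.0], [646.0, -231.0], [569.0, -198.0]] [121.  84.] c [ 583. -270.] ang 66.6
top tops 364 [[522.0, -309.0], [598.0, -342.0], [646.0, -232.0], [569.0, -199.0]] [120.  83.] c [ 584. -271.] ang 66.6
z pct [154.76361449 200.68914634 203.85792345]
7567 2862 [[422.0, 118.0, -4.0], [548.0, 262.0, 1.0], [657.0, 509.0, 101.0]]
scene base 1463 [[386.0, 453.0], [503.0, 112.0], [658.0, 165.0], [542.0, 506.0]] [164. 360.] c [
[... 222 characters left out ...]
. 165.] c [544. 234.] ang 13.5
panel c [540.8 222.6  96.2] normal [0.731 0.168 0.661] zmax [ 98. 127. 129.]
top [513. 221. 128.]
scene rack 2717 [[473.0, -315.0], [629.0, -382.0], [693.0, -233.0], [537.0, -167.0]] [162. 170.] c [ 583. -274.] ang 66.8
scene boards 2443 [[520.0, -312.0], [598.0, -345.0], [646.0, -233.0], [568.0, -200.0]] [122.  84.] c [ 583. -273.] ang 66.9
scene tops 529 [[521.0, -312.0], [598.0, -345.0], [645.0, -234.0], [567.0, -202.0]] [120.  84.] c [ 583. -273.] ang 67.3
z pct [151.1119576  199.66081624 202.69047131]
tum1 [490. -56.  32.] [556.   8. 103.]
tum2 [701. -42.  33.] [768.  22. 102.]
vase [713.  79.  32.] [764. 147. 207.]
candle [388. -55.  31.] [441.  -1.  63.]
```

```bash
cat > go.py <<'E'
# usage: go.py x y z yaw tilt  (mm, deg; yaw of tool x in world, tilt about tool x) -> tool-frame shift/turn
import sys,numpy as np
from workcell import robot
from scipy.spatial.transform import Rotation as R
x,y,z,yaw,tilt=map(float,sys.argv[1:6]);o=robot.get_obs()
w=o["tool_rot"];A=R.from_quat([w[1],w[2],w[3],w[0]])
B=R.from_euler("z",yaw,degrees=True)*R.from_euler("x",180,degrees=True)*R.from_euler("x",tilt,degrees=True)
print("t",round(o["t"],2),"pos",np.round(o["ee_pos"],1),"gap",round(o["finger_gap"],1),"F",np.round(o["ft_force"],1))
print("shift cm",np.round(A.inv().apply(np.array([x,y,z])-o["ee_pos"])/10,2),"turn",np.round((A.inv()*B).as_rotvec(degrees=True),1))
E
python3 go.py 457 214 250 103.8 0
```

```text
t 0.1 pos [115.9 511.8 249.2] gap 88.2 F [ 0.4 -0.6  0.3]
shift cm [-39.85 -21.51  -0.06] turn [-0.1  0.  63.4]
```

Request:
move_arm(rows=[[[-39.8,-21.5,0],[0,0,63.4],1],[[-39.8,-21.5,0],[0,0,63.4],1],[[-39.8,-21.5,0],[0,0,63.4],1],[[-39.8,-21.5,0],[0,0,63.4],1],[[-39.8,-21.5,0],[0,0,63.4],1]])

```text
t: 0.6
ee_pos: [305.3, 345.9, 249.6]
tool_rot: [-0.0, 0.47, 0.883, -0.0]
ft_force: [0.1, 1.0, 0.6]
finger_gap: 50.3
finger_force: 0.0
```

```bash
python3 go.py 457 214 250 103.8 0
```

```text
t 0.6 pos [305.3 345.9 249.6] gap 50.3 F [0.1 1.  0.6]
shift cm [-19.41   5.22  -0.04] turn [-0.   0.  20.1]
```

Request:
move_arm(rows=[[[-19.4,5.2,0],[0,0,20.1],1],[[-19.4,5.2,0],[0,0,20.1],1],[[-19.4,5.2,0],[0,0,20.1],1],[[-19.4,5.2,0],[0,0,20.1],1],[[-19.4,5.2,5],[0,0,20.1],1]])

```text
t: 1.1
ee_pos: [462.4, 213.5, 203.2]
tool_rot: [0.004, 0.617, 0.787, 0.004]
ft_force: [0.9, 0.5, -2.2]
finger_gap: 10.3
finger_force: 0.0
```

```bash
python3 go.py 457 214 116 103.8 0; python3 - <<'E'
from h import *
p,d=robot.capture("wrist");cv2.imwrite("pics/w1.png",p)
E
```

```text
t 1.1 pos [462.4 213.5 203.2] gap 10.3 F [ 0.9  0.5 -2.2]
shift cm [ 0.19 -0.62  8.71] turn [0.7 0.1 0.1]
```

View pics/w1.png

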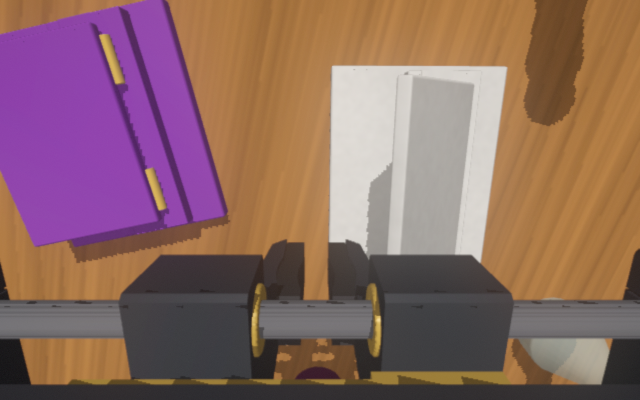

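The wrist view shows the stand squared with the tool, the panel's free edge at column ~400, and the closing fingertips at columns 270–365, clear to its left. I'll go down and push.

Request:
move_arm(rows=[[[0.2,-0.6,4.4],[0,0,0],1],[[0.2,-0.6,8.7],[0.7,0,0],1],[[0.2,-0.6,8.7],[0.7,0,0],1],[[0.2,2.0,8.7],[0.7,0,0],1],[[0.2,3.5,8.7],[0.7,0,0],1]])

```text
t: 1.65
ee_pos: [491.3, 227.8, 115.3]
tool_rot: [-0.003, 0.614, 0.789, -0.004]
ft_force: [-12.6, -4.0, 12.6]
finger_gap: 0.6
finger_force: 8.1
```

```bash
python3 go.py 575 243.4 116 103.8 0
```

```text
t 1.65 pos [491.3 227.8 115.3] gap 0.6 F [-12.6  -4.   12.6]
shift cm [-0.54  8.49 -0.15] turn [-0.6  0.   0.4]
```

Request:
move_arm(rows=[[[-0.2,2,-0.1],[0,0,0],1],[[-0.5,4,-0.1],[0,0,0],1],[[-0.5,6,-0.1],[0,0,0],1],[[-0.5,7.5,-0.1],[0,0,0],1],[[-0.5,7.5,-0.1],[0,0,0],1]])

```text
t: 2.15
ee_pos: [565.1, 241.2, 115.3]
tool_rot: [-0.003, 0.614, 0.789, -0.004]
ft_force: [-0.1, -0.7, -0.1]
finger_gap: 0.6
finger_force: 0.0
```

```bash
cat > panel.py <<'E'
from h import *
import sys
s=np.array([.971,.239]);t=np.array([-.239,.971]);o0=np.array([549,237])
for n in("top","scene"):
    p,d=robot.capture(n);c=cloud(n,p,d);h=cv2.cvtColor(p,cv2.COLOR_BGR2HSV)
    cv2.imwrite(f"pics/{n}_{sys.argv[1]}.png",p)
    a=(c[...,:2]-o0)@s;b=(c[...,:2]-o0)@t;z=c[...,2]
    k=(d>0)&(h[...,1]<60)&(h[...,2]>60)&(abs(b)<78)&(abs(b)>25)&(z>50)&(z<165)&(a>-70)&(a<110)
    A=np.c_[a[k],z[k]]; print(n,len(A))
    if len(A)<30: continue
    i=A[:,1]>np.percentile(A[:,1],97);print(" top pts",A[i].mean(0).round(1),"atan from hinge deg",np.degrees(np.arctan2(A[i,1].mean()-36,30-A[i,0].mean())).round(1))
    q=A-A.mean(0);e=np.linalg.svd(q,full_matrices=False);v=e[2][0];v=v*np.sign(v[1]);print(" mean",A.mean(0).round(1),"fit deg",np.degrees(np.arctan2(v[1],-v[0])).round(1),"res",(e[1][1]/len(A)**.5).round(1))
E
python3 go.py 594 248 116 103.8 0; python3 panel.py a
```

```text
t 2.15 pos [565.1 241.2 115.3] gap 0.6 F [-0.1 -0.7 -0.1]
shift cm [-0.05  2.96 -0.1 ] turn [-0.5  0.   0.4]
top 264
 top pts [ 39.3 153.1] atan from hinge deg 94.5
 mean [ 34.2 111.3] fit deg 95.0 res 2.0
scene 158
 top pts [ 37.6 152.1] atan from hinge deg 93.8
 mean [ 34.2 113.5] fit deg 95.1 res 2.7
```

Request:
move_arm(rows=[[[0,1.0,-0.1],[0,0,0],1],[[0,1.8,-0.1],[0,0,0],1],[[0,1.8,-0.1],[0,0,0],1]])

```text
t: 2.55
ee_pos: [581.2, 245.2, 113.8]
tool_rot: [-0.004, 0.614, 0.789, -0.005]
ft_force: [-1.8, 0.3, 0.8]
finger_gap: 0.1
finger_force: 0.9
```

```bash
python3 go.py 594 248 116 103.8 0; python3 panel.py b
```

```text
t 2.55 pos [581.2 245.2 113.8] gap 0.1 F [-1.8  0.3  0.8]
shift cm [-0.04  1.31 -0.24] turn [-0.7 -0.   0.4]
top 371
 top pts [ 58.7 149.1] atan from hinge deg 104.2
 mean [ 46.5 106. ] fit deg 104.7 res 1.9
scene 231
 top pts [ 56.5 148.6] atan from hinge deg 103.2
 mean [ 46.1 107.5] fit deg 104.9 res 1.9
```

Request:
move_arm(rows=[[[0,0.4,-0.1],[0,0,0],1],[[0,0.7,-0.1],[0,0,0],1],[[0,0.7,-0.1],[0,0,0],1]])

```text
t: 2.95
ee_pos: [588.2, 246.6, 114.4]
tool_rot: [-0.004, 0.615, 0.789, -0.005]
ft_force: [-3.5, -0.9, -1.5]
finger_gap: 0.2
finger_force: 1.5
```

```bash
python3 panel.py c;python3 go.py 480 220 260 103.8 0; 
```

```text
top 415
 top pts [ 67.5 146.1] atan from hinge deg 108.8
 mean [ 52.3 103.1] fit deg 109.7 res 1.8
scene 285
 top pts [ 65.7 144.6] atan from hinge deg 108.2
 mean [ 51.9 103.1] fit deg 109.8 res 2.1
t 3.05 pos [588.3 246.6 114.5] gap 0.7 F [-3.1 -0.7 -0.2]
shift cm [  0.07 -11.32 -14.42] turn [-0.7  0.   0.4]
```

Request:
move_arm(rows=[[[0,-2.5,0],[-0.7,0,0],1],[[0,-4,-5],[-0.7,0,0],1],[[0,-5,-10],[-0.7,0,0],0.5],[[0,-6,-15],[-0.7,0,0],0],[[0,-6,-17.5],[-0.7,0,0],0]])

```text
t: 3.55
ee_pos: [532.4, 232.6, 295.4]
tool_rot: [0.003, 0.614, 0.789, 0.003]
ft_force: [0.0, 0.8, -1.0]
finger_gap: 22.1
finger_force: 0.0
```

```bash
python3 go.py 616 -286 285 66.6 0; 
```

```text
t 3.55 pos [532.4 232.6 295.4] gap 22.1 F [ 0.   0.8 -1. ]
shift cm [-52.32  -4.59   1.02] turn [ 0.5 -0.1 37.6]
```

Request:
move_arm(rows=[[[-52.3,-4.6,1],[0.5,0,37.6],-0.2],[[-52.3,-4.6,1],[0.5,0,37.6],-0.2],[[-52.3,-4.6,1],[0.5,0,37.6],-0.2],[[-52.3,-4.6,1],[0.5,0,37.6],-0.2],[[-52.3,-4.6,1],[0.5,0,37.6],-0.2]])

```text
t: 4.05
ee_pos: [572.3, -16.6, 286.3]
tool_rot: [-0.001, 0.837, 0.547, -0.002]
ft_force: [0.7, 0.3, 0.2]
finger_gap: 53.0
finger_force: 0.0
```

```bash
python3 go.py 616 -286 285 66.6 0; 
```

```text
t 4.05 pos [572.3 -16.6 286.3] gap 53.0 F [0.7 0.3 0.2]
shift cm [-22.91  14.84   0.11] turn [-0.3  0.1 -0.3]
```

Request:
move_arm(rows=[[[-22.9,14.8,0],[0,0,-0.3],-0.2],[[-22.9,14.8,0],[0,0,-0.3],-0.2],[[-22.9,14.8,0],[0,0,-0.3],-0.2],[[-22.9,14.8,0],[0,0,-0.3],-0.2],[[-22.9,14.8,0],[0,0,-0.3],-0.2]])

```text
t: 4.55
ee_pos: [613.1, -263.5, 285.8]
tool_rot: [-0.001, 0.835, 0.551, -0.003]
ft_force: [0.4, -0.4, 1.0]
finger_gap: 53.0
finger_force: 0.0
```

```bash
python3 - <<'E'
from h import *
from scipy.spatial.transform import Rotation as R
o=robot.get_obs();p,d=robot.capture("wrist");cv2.imwrite("pics/w2.png",p)
w=o["tool_rot"];T=np.eye(4);T[:3,:3]=R.from_quat([w[1],w[2],w[3],w[0]]).as_matrix();T[:3,3]=o["ee_pos"]
c=cloud("wrist",p,d,T@robot.camera_model("wrist")["T_tool_cam"])
k=(d>0)&(c[...,2]>192)&(c[...,2]<212)&(np.hypot(c[...,0]-616,c[...,1]+286)<75)&((c[...,:2]-[583,-272])@[.918,-.397]>15)
P=np.ascontiguousarray(c[k][:,:2],np.float32);print(len(P),cv2.minAreaRect(P),np.median(c[k][:,2]))
E
python3 go.py 616 -286 285 66.6 0
```

```text
2463 ((619.516357421875, -280.0255126953125), (108.61284637451172, 10.086583137512207), 67.0367431640625) 201.80590319444977
t 4.6 pos [ 612.5 -270.6  284. ] gap 52.7 F [ 1.  -6.5 -0.2]
shift cm [-1.27  0.93 -0.1 ] turn [-0.3  0.3 -0.1]
```

View pics/w2.png

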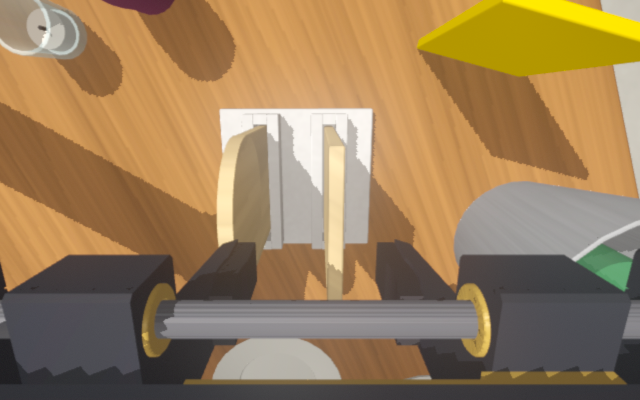

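The wrist view shows the straight board (column ~335) between the open fingers (250 and 385), the arched one at 220–265 and the grey bin at right. I'll check the gripper body's clearance there and the descent numbers.

```bash
python3 go.py 617 -286.7 179 66.6 0; python3 - <<'E'
from h import *
c0=np.array([617,-286.7]);a=np.array([.918,-.397]);b=np.array([.397,.918])
for n in("top","scene"):
    p=cv2.imread(f"pics/{n}0.png");d=np.load(f"pics/{n}0.npy");c=cloud(n,p,d)
    u=(c[...,:2]-c0)@a;v=(c[...,:2]-c0)@b
    for lo,hi in((60,150),(150,210),(210,400)):
        k=(d>0)&(c[...,2]>lo)&(c[...,2]<hi)&(u>12)&(u<170)&(abs(v)<120);print(n,lo,k.sum(),u[k].min().round() if k.any() else '')
        k2=k&(abs(v)<50);print("  near",k2.sum(),u[k2].min().round() if k2.any() else '')
E
```

```text
t 4.6 pos [ 612.5 -270.6  284. ] gap 52.7 F [ 1.  -6.5 -0.2]
shift cm [-1.24  1.11 10.5 ] turn [-0.3  0.3 -0.1]
top 60 389 139.0
  near 153 145.0
top 150 351 132.0
  near 161 137.0
top 210 0 
  near 0 
scene 60 607 143.0
  near 290 149.0
scene 150 641 133.0
  near 344 139.0
scene 210 0 
  near 0
```

Request:
move_arm(rows=[[[-1.4,1.1,3],[-0.3,0,-0.1],-0.2],[[-1.4,1.1,3],[-0.3,0,-0.1],-0.2],[[-1.4,1.1,3],[-0.3,0,-0.1],-0.2],[[-1.4,1.1,3],[-0.3,0,-0.1],-0.2]])

```text
t: 5.0
ee_pos: [617.5, -277.3, 256.9]
tool_rot: [0.001, 0.834, 0.552, -0.001]
ft_force: [0.5, 0.6, 0.4]
finger_gap: 52.9
finger_force: 0.0
```

```bash
python3 go.py 617 -286.7 179 66.6 0
```

```text
t 5.0 pos [ 617.5 -277.3  256.9] gap 52.9 F [0.5 0.6 0.4]
shift cm [-0.86  0.32  7.79] turn [-0.   0.2  0.4]
```

Request:
move_arm(rows=[[[-0.9,0.3,3],[0,0.2,0.4],-0.2],[[-0.9,0.3,6],[0,0.2,0.4],-0.2],[[-0.9,0.3,7.8],[0,0.2,0.4],-0.2],[[-0.9,0.3,7.8],[0,0.2,0.4],-0.2]])

```text
t: 5.4
ee_pos: [615.7, -286.5, 175.8]
tool_rot: [-0.003, 0.836, 0.549, -0.001]
ft_force: [-0.2, -0.5, -0.2]
finger_gap: 52.6
finger_force: 0.0
```

Request:
move_arm(rows=[[[0,0,0],[0,0,0],1],[[0,0,0],[0,0,0],1],[[0,0,0],[0,0,0],1],[[0,0,0],[0,0,0],1],[[0,0,0],[0,0,0],1]], force=25)

```text
t: 5.9
ee_pos: [616.1, -287.7, 177.3]
tool_rot: [-0.001, 0.836, 0.549, -0.0]
ft_force: [-0.8, 0.3, -0.1]
finger_gap: 15.0
finger_force: 0.0
```

```bash
python3 go.py 617 -286.7 310 66.6 0
```

```text
t 5.9 pos [ 616.1 -287.7  177.3] gap 15.0 F [-0.8  0.3 -0.1]
shift cm [ 1.400e-01  1.000e-02 -1.327e+01] turn [-0.1 -0.  -0. ]
```

Request:
move_arm(rows=[[[0,0,0],[0,0,0],1],[[0,0,0],[0,0,0],1],[[0,0,0],[0,0,0],1]])

```text
t: 6.2
ee_pos: [616.1, -287.7, 177.1]
tool_rot: [-0.001, 0.836, 0.549, -0.0]
ft_force: [1.2, -0.7, 1.1]
finger_gap: 9.7
finger_force: 25.0
```

Request:
move_arm(rows=[[[0,0,-2],[0,0,0],1],[[0,0,-5],[0,0,0],1],[[0,0,-8],[0,0,0],1],[[0,0,-11],[0,0,0],1],[[0,0,-14],[0,0,0],1]])

```text
t: 6.7
ee_pos: [616.1, -287.8, 317.6]
tool_rot: [-0.002, 0.836, 0.549, -0.001]
ft_force: [0.5, 0.2, -2.2]
finger_gap: 9.8
finger_force: 25.0
```

```bash
python3 go.py 580 245 325 103.8 0
```

```text
t 6.7 pos [ 616.1 -287.8  317.6] gap 9.8 F [ 0.5  0.2 -2.2]
shift cm [ 47.45 -24.51  -0.59] turn [ -0.2  -0.1 -37.2]
```

Request:
move_arm(rows=[[[12,-6,0],[0,0,-8],1],[[21.5,-11,0],[0,0,-16],1],[[31,-16,0],[0,0,-24],1],[[40,-20,0],[0,0,-32],1],[[47.4,-23,0],[0,0,-37.2],1]])

```text
t: 7.2
ee_pos: [602.0, -36.4, 317.1]
tool_rot: [-0.002, 0.615, 0.788, -0.0]
ft_force: [0.2, 0.7, -1.3]
finger_gap: 10.0
finger_force: 25.0
```

```bash
python3 go.py 600 245 320 103.8 0
```

```text
t 7.2 pos [602.  -36.4 317.1] gap 10.0 F [ 0.2  0.7 -1.3]
shift cm [27.35  6.63 -0.23] turn [-0.1 -0.2  0.2]
```

Request:
move_arm(rows=[[[5,1.2,0],[0,0,0],1],[[10,2.4,0],[0,0,0],1],[[15,3.6,0],[0,0,0],1],[[20,4.8,0],[0,0,0],1],[[24.5,6,0],[0,0,0],1]])

```text
t: 7.7
ee_pos: [602.1, 213.7, 317.6]
tool_rot: [-0.002, 0.617, 0.787, -0.0]
ft_force: [1.2, -0.1, -1.9]
finger_gap: 9.7
finger_force: 25.0
```

```bash
python3 go.py 617.8 253.9 260 103.8 23
```

```text
t 7.7 pos [602.1 213.7 317.6] gap 9.7 F [ 1.2 -0.1 -1.9]
shift cm [3.52 2.5  5.76] turn [22.8 -0.1 -0. ]
```

Request:
move_arm(rows=[[[1.5,0.8,0],[7.5,0,0],1],[[3,1.6,0],[15,0,0],1],[[3.5,2.5,0],[22.8,0,0],1],[[3.5,2.5,3],[22.8,0,0],1],[[3.5,2.5,5.7],[22.8,0,0],1]])

```text
t: 8.2
ee_pos: [619.5, 252.1, 257.2]
tool_rot: [-0.124, 0.605, 0.771, -0.156]
ft_force: [0.2, -0.9, -3.1]
finger_gap: 9.7
finger_force: 25.0
```

```bash
python3 go.py 617.8 253.9 170 103.8 23; python3 - <<'E'
from h import *
s=np.array([.971,.239]);t=np.array([-.239,.971]);o0=np.array([549,237])
for n in("top","scene"):
    p,d=robot.capture(n);cv2.imwrite(f"pics/{n}_hover.png",p);c=cloud(n,p,d)
    a=(c[...,:2]-o0)@s;b=(c[...,:2]-o0)@t;z=c[...,2]
    f=a-(z-108)*np.tan(np.radians(23))
    k=(d>0)&(abs(b)<75)&(z>100)&(z<235)&(abs(f-2)<25)
    print(n,k.sum(),"face offset at z108",np.percentile(f[k],[10,50,90]).round(1),"b range",np.percentile(b[k],[1,99]).round(),"zmin",np.percentile(z[k],1).round())
    P=np.c_[a[k],z[k]];q=P-P.mean(0);v=np.linalg.svd(q,full_matrices=False)[2][0];print(" tilt",np.degrees(np.arctan2(v[0],v[1])).round(1))
    if n=="scene": 
        cv2.imwrite("pics/hoverc.png",cv2.resize(p[60:200,250:420],None,fx=3.5,fy=3.5))
        for zlo in(27,):
            k=(d>0)&(z>26)&(z<37)&(abs(b)<70)&(a>-30)&(a<50);print(" lip/strip x hist",np.histogram(a[k],np.arange(-30,52,4))[0])
E
```

```text
t 8.2 pos [619.5 252.1 257.2] gap 9.7 F [ 0.2 -0.9 -3.1]
shift cm [0.19 3.3  8.08] turn [-0.  -0.1  0. ]
top 837 face offset at z108 [1.6 3.2 5.2] b range [-60.  13.] zmin 109.0
 tilt -157.1
scene 924 face offset at z108 [1.2 2.5 6.2] b range [-63.  56.] zmin 104.0
 tilt -156.7
 lip/strip x hist [ 0  0  0 20 46 39 26  0  0  0  0  0 15 21 20  6  0  0  0  0]
```

View pics/hoverc.png

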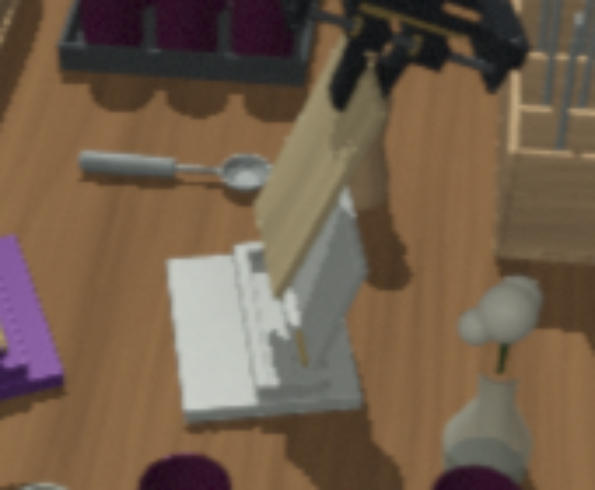

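The hover view shows the board held at 23°, foot edge at about (275,285) in the crop, directly above the gutter and in front of the panel. The depth fit agrees with the predicted foot position within 1 mm, so I'll lower.

Request:
move_arm(rows=[[[0.2,0.8,2],[0,0,0],1],[[0.2,1.5,4],[0,0,0],1],[[0.2,2.3,5.8],[0,0,0],1],[[0.2,3.0,7.3],[0,0,0],1],[[0.2,3.0,7.3],[0,0,0],1]])

```text
t: 8.8
ee_pos: [616.8, 253.5, 181.5]
tool_rot: [-0.124, 0.605, 0.771, -0.156]
ft_force: [-0.2, 0.6, -2.4]
finger_gap: 9.9
finger_force: 25.0
```

```bash
python3 go.py 617.4 253.8 169 103.8 23
```

```text
t 8.8 pos [616.8 253.5 181.5] gap 9.9 F [-0.2  0.6 -2.4]
shift cm [0.02 0.55 1.13] turn [-0.  -0.1  0. ]
```

Request:
move_arm(rows=[[[0,0.3,0.5],[0,0,0],1],[[0,0.5,0.9],[0,0,0],1],[[0,0.5,1.0],[0,0,0],1],[[0,0.5,1.0],[0,0,0],1]])

```text
t: 9.2
ee_pos: [617.9, 253.8, 171.2]
tool_rot: [-0.123, 0.605, 0.771, -0.155]
ft_force: [-0.3, -0.1, -2.0]
finger_gap: 9.3
finger_force: 25.0
```

```bash
python3 go.py 617.4 253.8 169 103.8 23; python3 panel.py d
```

```text
t 9.2 pos [617.9 253.8 171.2] gap 9.3 F [-0.3 -0.1 -2. ]
shift cm [0.01 0.04 0.22] turn [ 0.1 -0.1  0. ]
top 188
 top pts [ 66.6 151. ] atan from hinge deg 107.6
 mean [ 52.5 104.5] fit deg 109.6 res 2.7
scene 161
 top pts [ 66.8 143.9] atan from hinge deg 108.8
 mean [50.3 99.1] fit deg 111.6 res 3.6
```

Request:
move_arm(rows=[[[0,0.05,0.1],[0,0,0],1],[[0,0.1,0.2],[0,0,0],1],[[0,0.1,0.2],[0,0,0],1]])

```text
t: 9.6
ee_pos: [618.5, 253.6, 170.2]
tool_rot: [-0.123, 0.605, 0.771, -0.155]
ft_force: [1.8, -1.4, 5.9]
finger_gap: 9.5
finger_force: 25.0
```

Request:
move_arm(rows=[[[0,0.05,0.1],[0,0,0],0.7],[[0,0.05,0.1],[0,0,0],0.5],[[0,0.05,0.1],[0,0,0],0.3],[[0,0.05,0.1],[0,0,0],0.2],[[0,0.05,0.1],[0,0,0],0.2]])

```text
t: 10.1
ee_pos: [618.1, 253.9, 167.4]
tool_rot: [-0.124, 0.605, 0.771, -0.156]
ft_force: [0.2, 0.1, -1.5]
finger_gap: 35.0
finger_force: 0.0
```

```bash
python3 - <<'E'
from h import *
p,d=robot.capture("scene");o=robot.get_obs();print(o["finger_gap"],o["ft_force"].round(1))
q,_=robot.capture("top")
cv2.imwrite("pics/rel.png",np.hstack([cv2.resize(p[60:200,260:400],(400,400)),cv2.resize(q[160:280,170:290],(400,400))]))
E
```

```text
35.201971200844746 [ 0.1 -0.5 -0.2]
```

View pics/rel.png

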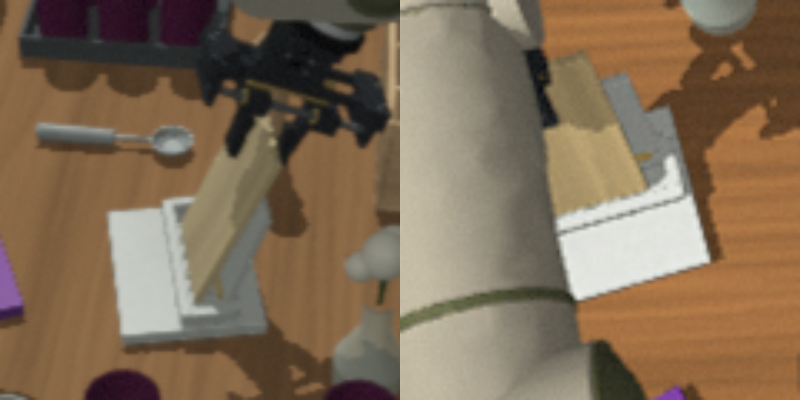

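The board stands in the gutter (foot at (200,295) in the left crop), leaning on the panel with the fingers open on both sides. I'll withdraw straight back along the fingers.

Request:
move_arm(rows=[[[0,0,-1.5],[0,0,0],0.2],[[0,0,-3],[0,0,0],0.2],[[0,0,-5],[0,0,0],0.2],[[0,0,-8],[0,0,0],0.2],[[0,0,-11],[0,0,0],0.2]])

```text
t: 10.7
ee_pos: [648.2, 259.5, 264.6]
tool_rot: [-0.124, 0.605, 0.771, -0.155]
ft_force: [-6.7, -5.1, 20.6]
finger_gap: 35.3
finger_force: 0.0
```

```bash
python3 go.py 420 250 350 103.8 0
```

```text
t 10.7 pos [648.2 259.5 264.6] gap 35.3 F [-6.7 -5.1 20.6]
shift cm [  4.52 -23.95   0.84] turn [-22.8  -0.2  -0. ]
```

Request:
move_arm(rows=[[[0,-1.5,-3.5],[0,0,0],0.2],[[0,-3,-7],[0,0,0],0.2],[[0,-7.5,-5.5],[-7,0,0],0.2],[[0,-12,-3.5],[-14,0,0],0.2],[[0,-16.9,-1.5],[-22,0,0],0.2]])

```text
t: 11.2
ee_pos: [572.4, 239.8, 345.7]
tool_rot: [-0.052, 0.615, 0.784, -0.063]
ft_force: [1.6, 0.9, 1.2]
finger_gap: 35.2
finger_force: 0.0
```

Request:
move_arm(rows=[[[0,-5,-1],[0,0,0],0.2],[[0,-10,-1],[0,0,0],0.2],[[0,-12,-1],[0,0,0],0.2],[[0,-12,-1],[0,0,0],0.2]])

```text
t: 11.6
ee_pos: [457.8, 212.0, 377.8]
tool_rot: [-0.052, 0.615, 0.784, -0.063]
ft_force: [-0.4, -0.3, -0.6]
finger_gap: 35.1
finger_force: 0.0
```

```bash
python3 panel.py e; python3 - <<'E'
from h import *
p,d=robot.capture("scene");q,e=robot.capture("top");cv2.imwrite("pics/fin.png",np.vstack([p[60:360,180:480].repeat(1,0),q[100:280,150:450]]) )
a=np.hstack([cv2.resize(p[60:360,180:480],(400,400)),cv2.resize(q[100:300,170:450],(400,286),interpolation=2)[:,:] if 0 else cv2.resize(q[80:330,180:430],(400,400))]);cv2.imwrite("pics/fin.png",a)
s=np.array([.971,.239]);t=np.array([-.239,.971]);o0=np.array([549,237])
for n,(i,dd) in dict(scene=(p,d),top=(q,e)).items():
    c=cloud(n,i,dd);h=cv2.cvtColor(i,cv2.COLOR_BGR2HSV);A=(c[...,:2]-o0)@s;b=(c[...,:2]-o0)@t;z=c[...,2]
    k=(dd>0)&(h[...,0]>10)&(h[...,0]<25)&(h[...,1]>60)&(abs(b)<78)&(z>22)&(z<210)&(A>-10)&(A<110)
    P=np.c_[A[k],z[k]]
    if len(P)>30:
        v=np.linalg.svd(P-P.mean(0),full_matrices=False)[2][0];print(n,k.sum(),"tilt",np.degrees(np.arctan(v[0]/v[1])).round(1),"mean",P.mean(0).round(),"b",np.percentile(b[k],[1,99]).round(),"z",np.percentile(z[k],[1,99]).round())
E
```

```text
top 177
 top pts [ 66.1 149.3] atan from hinge deg 107.7
 mean [ 52.5 105. ] fit deg 110.0 res 3.0
scene 137
 top pts [ 68.3 144.5] atan from hinge deg 109.5
 mean [ 51.2 101.9] fit deg 111.4 res 3.1
scene 1186 tilt 23.1 mean [ 44. 118.] b [-63.  58.] z [ 28. 194.]
top 1394 tilt 23.2 mean [ 41. 112.] b [-59.  40.] z [ 26. 196.]
```

View pics/fin.png

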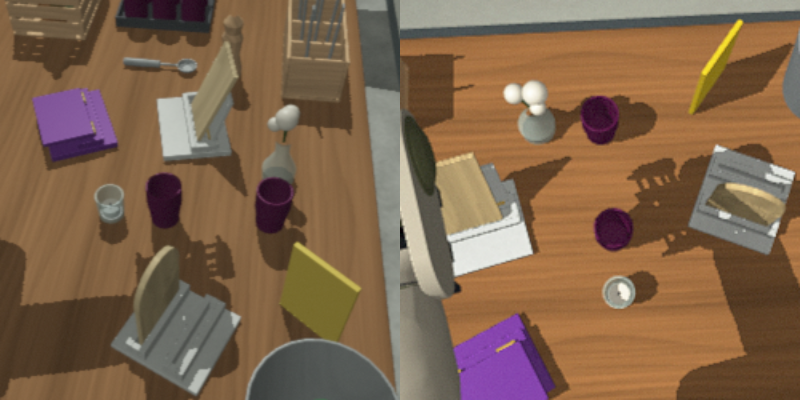

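The board leans at 23° in the gutter against the panel at about 110°, the arched board is still in the rack, and everything else looks undisturbed. The gripper is clear, so I'll hand in.

```bash
python3 -c "from workcell import robot; print(robot.sign_off())"
```

```text
the job is handed in; nothing more can be done
None
```

The job is handed in: the panel is folded back to about 110°, and the straight-topped board stands in the gutter leaning on it at about 23°, with the arched board still in the rack and the glasses, vase and candle undisturbed.

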